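Set the candles in their matching dishes

TASK

Get the sideboard ready for dinner: stand each of the four candles upright in the brass dish made for it, the thick round one in the big round dish, the slim round one in the small round dish, the square one in the square dish and the oblong one in the oblong dish. Each candle should stand flat on the floor of its dish, inside the rim, the square and oblong ones lined up with the sides of their dishes. Set them down gently, and do not knock or shift the vase or the cup that stand among them.

Things in the scene. Friction and masses are not known exactly. Their poses are not given: they have to be found in the camera images.
- thick_candle: Thick round ivory wax candle, standing: diameter 58 mm, height 80 mm, with a short black wick 8 mm high (no obstacle); about 190 g. Origin: centre of the underside; z up along the candle.
- slim_candle: Slim round ivory wax candle, standing: diameter 40 mm, height 95 mm, with a short black wick 8 mm high (no obstacle); about 110 g. Origin: centre of the underside; z up along the candle.
- square_candle: Square ivory wax candle, standing: 46 by 46 mm, height 85 mm, with a short black wick 8 mm high (no obstacle); about 160 g. Origin: centre of the underside; x and y square to its side faces, z up.
- oblong_candle: Oblong ivory wax candle, standing: 68 mm along its x, 36 mm along its y, height 80 mm, with two short black wicks 8 mm high (no obstacle); about 180 g. Origin: centre of the underside; z up.
- big_round_dish: Larger round brass dish for the thick candle: outer diameter 84 mm, inner 74 mm. The floor is flat, 4 mm thick; the rim is 5 mm thick and stands 10 mm above the table (6 mm above the floor). Heavy, does not shift. Origin: centre of the underside, on the table; z up.
- small_round_dish: Smaller round brass dish for the slim candle: outer diameter 66 mm, inner 56 mm. The floor is flat, 4 mm thick; the rim is 5 mm thick and stands 10 mm above the table (6 mm above the floor). Heavy, does not shift. Origin: centre of the underside, on the table; z up.
- square_dish: Square brass dish for the square candle: outside 72 by 72 mm, inside 62 by 62 mm. The floor is flat, 4 mm thick; the rim is 5 mm thick and stands 10 mm above the table (6 mm above the floor). Heavy, does not shift. Origin: centre of the underside, on the table; z up, x and y along its sides.
- oblong_dish: Oblong brass dish for the oblong candle: outside 94 mm along its x by 62 mm along its y, inside 84 by 52 mm. The floor is flat, 4 mm thick; the rim is 5 mm thick and stands 10 mm above the table (6 mm above the floor). Heavy, does not shift. Origin: centre of the underside, on the table; z up.
- vase: Bystander: small closed blue ceramic bud vase, largest diameter 60 mm, height 115 mm. Origin: centre of the underside. Must stay as it is.
- cup: Bystander: terracotta cup without a handle, 76 mm across the rim, height 85 mm. Origin: centre of the underside. Must stay as it is.
Not all that is in view belongs to the job. What is shaped like the big_round_dish but grey or turquoise is not meant.

How it is judged:
By the outcome, as a careful person would: the job done as asked, in the order asked, and still so for the second after the job is handed in, with the robot touching nothing.
It also fails if it takes over 128 s, if anything falls off the work surface, if the arm or the gripper's body presses on something with over 40 N, if the wrist force passes 120 N, or if a joint passes its speed limit or range.

ROBOT

A 6-joint arm with a two-finger parallel gripper is mounted at the origin on the work surface. World frame = base frame: x ahead of the robot, y to its left, z up, the work surface at z = 0. Lengths are in m, angles in rad, forces in N, time in s.
With the tool pointing down it reaches from about 0.25 to 0.775 m from the base axis. Payload 4 kg.
Tool frame: the origin (TCP) lies midway between the tips of the shut fingers; the grasp point (between the pads) lies 19 mm behind it (robot.hold_point_z is the distance from the TCP to the grasp point, in m); z points along the fingers, y is the line along which they close (so a half turn about z gives the same grasp; the last joint's range is limited). The gripper opens to 94 mm and grips with 3 to 60 N. Pads are 16 mm wide; open, the fingers measure 119 mm over their backs; the gripper's body (75 mm by 177 mm) begins 78 mm behind the grasp point.
Start: joints at [-1.264, 0.087, 1.371, -0, 1.684, -0.103], TCP at [0.219, -0.504, 0.206] pointing down, gripper open.
Joint ranges: [-3.1, 3.1], [-0.76, 2.03], [0.27, 2.55], [-1.08, 4.22], [0.17, 2.65], [-2.57, 2.57]. Speed limits (rad/s): [2.79, 2.79, 3.14, 3.14, 3.14, 3.14].

INTERFACE

Orientations are given as [roll, pitch, yaw] about the fixed x, y, z axes, in that order (R = Rz(yaw) Ry(pitch) Rx(roll)).
In Python, from bench import readout, imaging, robot gives the robot as it stands.
- The arm moves only by the tool carry_out, never from a script. Its argument "motion" is text: rows parted by semicolons, each of 7 numbers parted by spaces: the shift along the tool's x, y, z each as a share of 200 mm, from -1 to 1, then the turn, a rotation vector about the tool's x, y, z each as a share of 120 degrees, from -1 to 1, then the opening, from 0 (shut) to 1 (fully open). A call has 1 to 12 rows; each row shifts and turns the commanded pose from where the row before left it, along the tool's axes as they then stand; what a row does not reach is not made up. A row lasts 1/8 s, in which the tool goes at most 62.5 mm and 10.7 degrees, less where a joint would pass 70% of its speed; a pose out of reach is approached as far as the arm can. A call with a number of a shift or a turn outside -1 to 1 is refused whole. A call with a gripper value outside its range is refused whole. The fingers move at their own pace and stop on an object; the grip force is fixed at half the most. Time passes only in rows, so rows that do not move let the fingers close. It gives the time, the measured TCP pose, the force, the opening and the grip force at its end, in the units of the state.
- readout.get_obs(): the state, without advancing time (a new reading comes with each control period).
- imaging.snapshot(name): name is "scene" or "top" or "wrist"; returns a dict with "pixels" (420x560x3 uint8, red, green, blue), "fx", "fy", "cx", "cy" (pixels), "R" (3x3) and "t" (3): a world point X has camera coordinates R X + t. Camera axes: x right, y down, z forward; pixel columns grow to the right and rows downward; lengths in m; the calibration is good to about 2 mm. The wrist camera is an equidistant fisheye: a pixel r from the principal point sees the ray r / f radians off the axis. A picture is of the moment at which its call begins. There is no depth.
- robot.close_job(): hands the job in; it is judged then, once.
The state is a dict: "time": time; "joint_positions": joint angles; "qvel": joint speeds; "joint_torque": joint torques, N m; "tool_pos": TCP position; "ee_rot": TCP orientation; "wrist_force": force on the tool from outside, world axes, zero at the start; "wrist_torque": the same for the moment, N m; "width": finger opening in m; "finger_force": force on a finger pad.
Only numpy, scipy, OpenCV 4.12 (cv2) and the standard library are available. Lean on these libraries where they do the work, as an engineer would, in place of code of your own. Each camera call takes 0.05 s, during which the arm holds its last target. There are 200 camera calls.

## Working session

There is one attempt and no reset: what is moved stays moved. The work goes in short steps, Python scripts to look and compute and a tool call to move; the robot and the scene stay as the last step left them, time stands still between calls to the robot, and variables do not carry over. Pictures are saved under pics/ and viewed, at most 14 in all, crops included, and the job is handed in when it is done.

Besides the shell and the picture viewer there is one more tool, called after ">>>" as name(argument=value, ...), one argument or row to a line, values as JSON. carry_out: Moves the arm, as the interface text tells. Its arguments: {"type":"object","properties":{"motion":{"type":"string"}},"required":["motion"]}

```bash
mkdir -p pics; ls; python3 - <<'E'
from bench import readout, imaging, robot
import cv2
print(readout.get_obs())
for n in("scene","top"):
    s=imaging.snapshot(n); cv2.imwrite(f"pics/{n}0.png",s["pixels"][:,:,::-1]); print({k:v for k,v in s.items() if k!="pixels"})
E
```

```text
pics
{'time': 0.0, 'joint_positions': array([-1.26406896e+00,  8.79671090e-02,  1.37221029e+00, -1.46725357e-05,
        1.68356751e+00, -1.03097787e-01]), 'qvel': array([0.00021122, 0.00155798, 0.00197041, 0.00100528, 0.00109039,
       0.0001618 ]), 'joint_torque': array([ 6.14008623e-04, -3.40179241e+01, -3.02427149e+01,  7.17027392e-02,
        3.27562506e-02, -1.72923042e-04]), 'tool_pos': array([ 0.21897999, -0.50395581,  0.20431984]), 'ee_rot': array([-3.13945032e+00, -2.06994425e-04,  4.09823302e-01]), 'wrist_force': array([ 0.58524437,  0.40411343, -0.63736791]), 'wrist_torque': array([-0.03538997,  0.00060904, -0.01040362]), 'finger_force': 0.0, 'width': 0.09409330472321802}
{'fx': 417.43729622054815, 'fy': 417.43729622054815, 'cx': 279.24622990534357, 'cy': 202.71736794386942, 'R': array([[-0.24444392,  0.9696347 ,  0.00746401],
       [ 0.52069935,  0.13775355, -0.84255335],
       [-0.81799716, -0.20207054, -0.53856118]]), 't': array([ 0.11737605, -0.2006882 ,  1.59976281])}
{'fx': 525.253892682829, 'fy': 525.253892682829, 'cx': 283.7706623990117, 'cy': 212.09913423575765, 'R': array([[ 0.00156558, -0.99980183,  0.01984561],
       [-0.99508119, -0.0035233 , -0.09900001],
       [ 0.09905032, -0.019593  , -0.99488952]]), 't': array([-0.00653619,  0.43534878,  1.42856203])}
```

View pics/scene0.png

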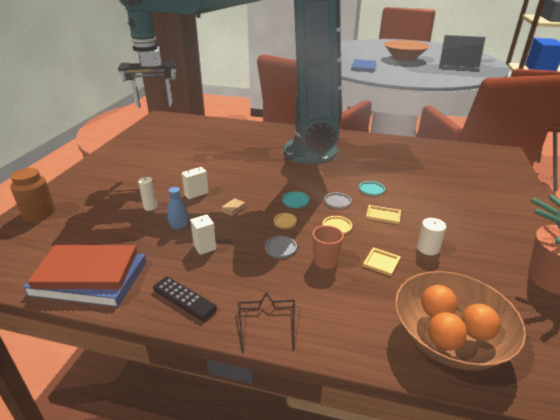

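View pics/top0.png

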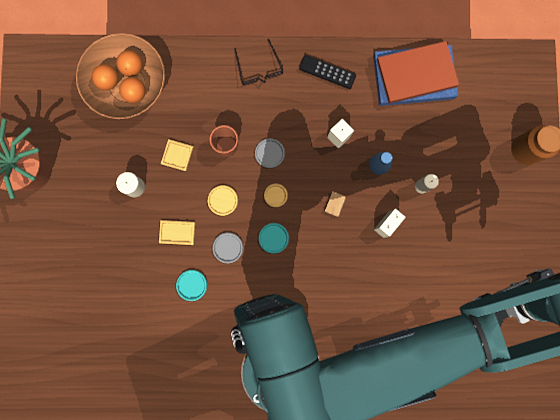

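The top view shows these items, with pixel positions:
- **Candles:** thick (130,184), slim (428,184), square (341,132), oblong (390,222).
- **Yellow brass dishes:** square (177,155), big round (222,200), small round in shadow (275,195), oblong (177,232).
- **Grey and turquoise distractors:** (269,153), (228,247), (273,238), (191,285). They have the big dish's shape but are not brass.
- **Bystanders:** cup (223,139), vase (381,162).

Next I'll measure these and check them in an enlarged crop.

```bash
cat > h.py <<'E'
import numpy as np, cv2
from bench import readout, imaging, robot
def ray(s,uv,z):
    """pixels (n,2) of a pinhole view -> world points on plane z"""
    uv=np.atleast_2d(uv).astype(float)
    d=np.c_[(uv[:,0]-s["cx"])/s["fx"],(uv[:,1]-s["cy"])/s["fy"],np.ones(len(uv))]@s["R"]
    c=-s["R"].T@s["t"]
    return (c+d*((z-c[2])/d[:,2])[:,None])[:,:2]
def biggest(m,near=None):
    cs=cv2.findContours(m.astype(np.uint8),cv2.RETR_EXTERNAL,cv2.CHAIN_APPROX_NONE)[0]
    if near is not None: cs=[c for c in cs if cv2.pointPolygonTest(c,near,True)>-12]
    return max(cs,key=cv2.contourArea) if cs else None
def rect(p):
    (c,wh,a)=cv2.minAreaRect((p*1000).astype(np.float32)); return np.round(c,1),np.round(wh,1),round(a,1)
E
python3 - <<'E'
from h import *
s=imaging.snapshot("top"); im=s["pixels"]; hsv=cv2.cvtColor(im,cv2.COLOR_RGB2HSV)
out=cv2.resize(im[110:260,110:450],None,fx=2.35,fy=2.35,interpolation=cv2.INTER_CUBIC)
for n,(u,v),z in [("sqd",(177,155),.01),("big",(222,200),.01),("small",(275,195),.01),("obd",(177,232),.01),("thick",(127,182),.08),("slim",(430,181),.095),("square",(341,128),.085),("oblong",(390,218),.08),("cup",(223,139),.085),("vase",(386,158),.11)]:
    w=np.zeros(im.shape[:2],bool); w[v-24:v+25,u-24:u+25]=1
    H,S,V=[hsv[:,:,i].astype(int) for i in range(3)]
    if z==.01: m=(H>17)&(H<32)&(S>90)&(V>70)
    elif n=="cup": m=(H<10)&(S>120)&(V>110)
    elif n=="vase": m=(H>95)&(H<125)&(S>90)
    else: m=(S<75)&(V>(90 if n=="slim" else 200))
    c=biggest(m&w,(u,v))
    if c is None: print(n,"none",im[v,u]); continue
    cv2.polylines(out,[((c-[110,110])*2.35).astype(int)],1,(255,0,0) if n!="vase" else (0,255,0),1)
    p=ray(s,c[:,0],z); (cc,r)=cv2.minEnclosingCircle((p*1000).astype(np.float32))
    print(n,im[v,u],*rect(p),"circ",np.round(cc,1),round(r,1))
cv2.imwrite("pics/crop1.png",out[:,:,::-1])
E
```

```text
sqd [250 221 126] [596.3 294.9] [74.3 72.3] 74.9 circ [595.8 294.9] 49.9
big [250 222 127] [469.2 165.6] [81.3 82.6] 45.6 circ [469.5 165.7] 42.6
small [180 140  80] [484.5  18.9] [61.9 61.4] 0.3 circ [484.5  18.9] 32.9
obd [250 222 126] [379.  290.6] [94.5 61.9] 87.9 circ [378.9 290.6] 55.9
thick [237 236 210] [506.9 412.4] [56.2 55.6] 0.3 circ [506.9 412.5] 29.0
slim [181 170 147] [ 512.3 -394.1] [37.5 37.6] 0.3 circ [ 512.2 -393.5] 20.2
square [255 255 242] [ 650.9 -159.5] [45.9 44.6] 44.4 circ [ 651.4 -159.8] 30.3
oblong [253 253 244] [ 403.7 -291.6] [35.6 68.6] 50.2 circ [ 403.8 -292. ] 36.1
cup [111  65  47] [623.4 157.9] [76.9 79.4] 62.0 circ [619.4 157. ] 44.4
vase [122 169 216] [ 558.5 -257.6] [55.4 56.6] 89.2 circ [ 559.4 -259. ] 32.5
```

View pics/crop1.png

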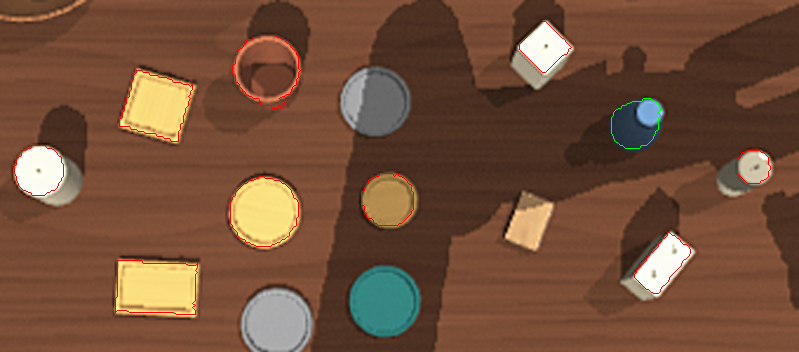

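The outlines match the stated sizes, so each item is confirmed: the square dish is 72 mm, the big round 84, the small round 66 and the oblong 94x62. All four are brass yellow, while the grey and turquoise ones are not. I'll take the candles in the order listed and start by turning to yaw 90°.

>>> carry_out(
  motion="0 0 0 0 0 -0.07 1;0 0 0 0 0 -0.07 1;0 0 0 0 0 -0.07 1;0 0 0 0 0 -0.07 1;0 0 0 0 0 -0.07 1;0 0 0 0 0 -0.07 1;0 0 0 0 0 -0.07 1;0 0 0 0 0 -0.064 1;0.25 0.08 0 0 0 0 1;0.25 0.08 0 0 0 0 1;0.25 0.08 0 0 0 0 1;0.25 0.08 0 0 0 0 1",
)

```text
time: 1.65
tool_pos: [0.2834, -0.3028, 0.2051]
ee_rot: [3.142, -0.0, 1.569]
wrist_force: [0.3, 0.0, -0.6]
width: 0.0943
finger_force: 0.0
```

>>> carry_out(
  motion="0.25 0.08 0 0 0 0 1;0.25 0.08 0 0 0 0 1;0.25 0.08 0 0 0 0 1;0.25 0.08 0 0 0 0 1;0.25 0.08 0 0 0 0 1;0.25 0.08 0 0 0 0 1;0.25 0.08 0 0 0 0 1;0.25 0.08 0 0 0 0 1;0.25 0.08 0 0 0 0 1;0.25 0.08 0 0 0 0 1;0.25 0.08 0 0 0 0 1;0.25 0.08 0 0 0 0 1",
)

```text
time: 3.15
tool_pos: [0.4758, 0.297, 0.205]
ee_rot: [-3.141, 0.001, 1.57]
wrist_force: [0.6, -0.2, 0.2]
width: 0.0945
finger_force: 0.0
```

>>> carry_out(
  motion="0.25 0.08 0 0 0 0 1;0.25 0.08 0 0 0 0 1;0.08 0 0 0 0 0 1;0 0 0 0 0 0 1;0 0 0 0 0 0 1",
)

```text
time: 3.78
tool_pos: [0.5077, 0.41, 0.2059]
ee_rot: [3.141, 0.001, 1.569]
wrist_force: [0.5, 0.4, -0.2]
width: 0.094
finger_force: 0.0
```

>>> carry_out(
  motion="0.012 0 0.15 0 0 0 1;0 0 0.2 0 0 0 1;0 0 0.2 0 0 0 1;0 0 0.2 0 0 0 1;0 0 0.1 0 0 0 1;0 0 0.025 0 0 0 1;0 0 0 0 0 0 1;0 0 0 0 0 0 0;0 0 0 0 0 0 0;0 0 0 0 0 0 0;0 0 0 0 0 0 0;0 0 0 0 0 0 0",
)

```text
time: 5.28
tool_pos: [0.5074, 0.4139, 0.0307]
ee_rot: [-3.141, -0.0, 1.57]
wrist_force: [-2.0, -0.9, 2.3]
width: 0.0579
finger_force: 30.0
```

>>> carry_out(
  motion="0 0 0 0 0 0 0;0 0 0 0 0 0 0;0 0 0 0 0 0 0",
)

```text
time: 5.65
tool_pos: [0.5074, 0.4138, 0.0307]
ee_rot: [-3.141, -0.0, 1.57]
wrist_force: [-3.7, 0.7, 4.1]
width: 0.058
finger_force: 30.0
```

>>> carry_out(
  motion="0 0 -0.05 0 0 0 0;0 0 -0.15 0 0 0 0;0 0 -0.15 0 0 0 0;0 0 -0.15 0 0 0 0;-0.13 -0.02 0 0 0 0 0;-0.22 -0.034 0 0 0 0 0;-0.22 -0.034 0 0 0 0 0;-0.22 -0.034 0 0 0 0 0;-0.22 -0.034 0 0 0 0 0;-0.15 -0.024 0 0 0 0 0;-0.075 -0.01 0 0 0 0 0;0 0 0 0 0 0 0",
)

```text
time: 7.15
tool_pos: [0.47, 0.1663, 0.1306]
ee_rot: [3.141, -0.0, 1.569]
wrist_force: [0.5, 1.1, -1.2]
width: 0.0578
finger_force: 30.0
```

```bash
python3 - <<'E'
from h import *
print(readout.get_obs()["tool_pos"],readout.get_obs()["wrist_force"])
a=imaging.snapshot("wrist")["pixels"]
cv2.imwrite("pics/w1.png",a[:,:,::-1])
E
```

```text
[0.46997129 0.16628515 0.13056625] [ 0.45214767  1.11145135 -1.19652009]
```

View pics/w1.png

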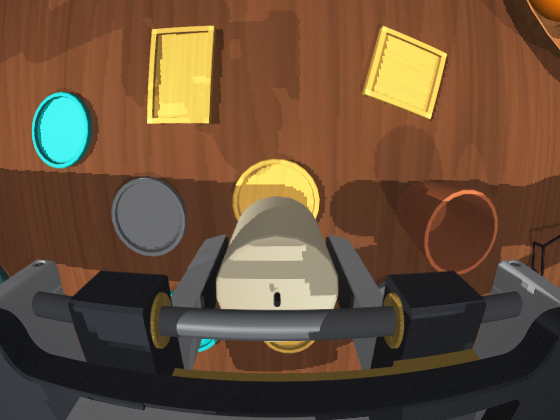

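The wrist view shows the candle upright in the pads, with its bottom edge near column 277. The big brass dish is centred at (277,195), so they line up and I'll lower it.

>>> carry_out(
  motion="0 0 0.15 0 0 0 0;0 0 0.15 0 0 0 0;0 0 0.1 0 0 0 0;0 0 0.05 0 0 0 0;0 0 0.015 0 0 0 0;0 0 0.007 0 0 0 0;0 0 0 0 0 0 0;0 0 0 0 0 0 0",
)

```text
time: 8.2
tool_pos: [0.4701, 0.1668, 0.0368]
ee_rot: [3.14, -0.0, 1.57]
wrist_force: [-0.4, -0.8, -1.0]
width: 0.0575
finger_force: 30.0
```

>>> carry_out(
  motion="0 0 0.005 0 0 0 0;0 0 0.005 0 0 0 0;0 0 0 0 0 0 0;0 0 0 0 0 0 0",
)

```text
time: 8.7
tool_pos: [0.4698, 0.1667, 0.0346]
ee_rot: [3.141, 0.0, 1.57]
wrist_force: [-1.7, -0.5, 3.4]
width: 0.0575
finger_force: 30.0
```

>>> carry_out(
  motion="0 0 0 0 0 0 1;0 0 0 0 0 0 1;0 0 0 0 0 0 1;0 0 0 0 0 0 1;0 0 -0.1 0 0 0 1;0 0 -0.2 0 0 0 1;0 0 -0.25 0 0 0 1;0 0 -0.25 0 0 0 1;-0.1 0 -0.04 0 0 0 1;-0.2 0.02 0 0 0 0 1;-0.25 0.03 0 0 0 0 1;-0.25 0.03 0 0 0 0 1",
)

```text
time: 10.2
tool_pos: [0.4856, 0.0055, 0.2022]
ee_rot: [3.141, 0.0, 1.571]
wrist_force: [0.9, 1.0, 0.2]
width: 0.0941
finger_force: 0.0
```

>>> carry_out(
  motion="-0.25 0.02 0 0 0 0 1;-0.25 0.02 0 0 0 0 1;-0.25 0.02 0 0 0 0 1;-0.25 0.02 0 0 0 0 1;-0.25 0.02 0 0 0 0 1;-0.25 0.02 0 0 0 0 1;-0.25 0.01 0 0 0 0 1;-0.15 0 0 0 0 0 1;-0.1 0 0 0 0 0 1;0 0 0 0 0 0 1;0 0 0 0 0 0 1",
)

```text
time: 11.58
tool_pos: [0.5115, -0.3922, 0.2023]
ee_rot: [3.141, -0.0, 1.571]
wrist_force: [-0.0, 0.7, 0.3]
width: 0.0942
finger_force: 0.0
```

```bash
python3 - <<'E'
from h import *
a=imaging.snapshot("wrist")["pixels"]; b=imaging.snapshot("top")["pixels"]
b=cv2.resize(b[110:260,110:450],(560,247))
cv2.imwrite("pics/w2.png",cv2.resize(np.vstack([a,b]),None,fx=.89,fy=.89)[:,:,::-1])
E
```

```text
(no output)
```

View pics/w2.png

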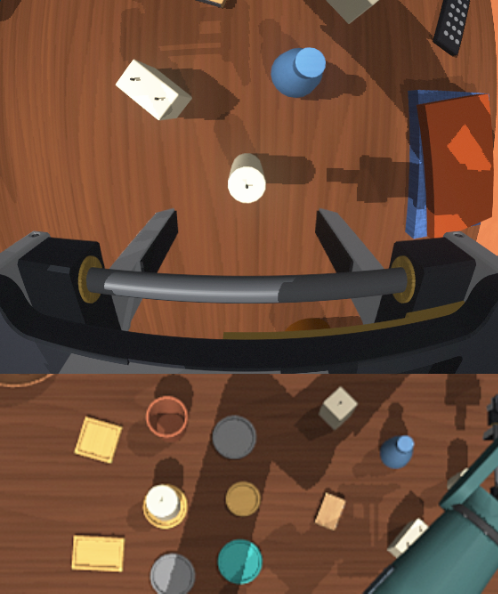

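The thick candle stands in its dish, seen at (163,503) in the lower half. The slim candle is centred between the open fingers at (247,182).

>>> carry_out(
  motion="-0.008 0.004 0.15 0 0 0 1;0 0 0.2 0 0 0 1;0 0 0.2 0 0 0 1;0 0 0.15 0 0 0 1;0 0 0.1 0 0 0 1;0 0 0.03 0 0 0 1;0 0 0 0 0 0 1;0 0 0 0 0 0 0;0 0 0 0 0 0 0;0 0 0 0 0 0 0;0 0 0 0 0 0 0;0 0 0 0 0 0 0",
)

```text
time: 13.18
tool_pos: [0.512, -0.3949, 0.0361]
ee_rot: [-3.142, 0.0, 1.57]
wrist_force: [-1.0, -0.3, -0.3]
width: 0.0479
finger_force: 0.0
```

>>> carry_out(
  motion="0 0 0 0 0 0 0;0 0 0 0 0 0 0;0 0 0 0 0 0 0;0 0 0 0 0 0 0",
)

```text
time: 13.68
tool_pos: [0.512, -0.3949, 0.036]
ee_rot: [-3.141, -0.0, 1.57]
wrist_force: [-0.5, 0.2, 0.5]
width: 0.0398
finger_force: 30.0
```

>>> carry_out(
  motion="0 0 -0.05 0 0 0 0;0 0 -0.15 0 0 0 0;0 0 -0.2 0 0 0 0;0 0 -0.2 0 0 0 0;0.1 -0.008 -0.1 0 0 0 0;0.2 -0.014 0 0 0 0 0;0.25 -0.018 0 0 0 0 0;0.25 -0.018 0 0 0 0 0;0.25 -0.018 0 0 0 0 0;0.25 -0.018 0 0 0 0 0;0.25 -0.018 0 0 0 0 0;0.25 -0.018 0 0 0 0 0",
)

```text
time: 15.18
tool_pos: [0.4847, -0.0321, 0.1754]
ee_rot: [-3.14, -0.001, 1.571]
wrist_force: [1.1, -0.1, -0.4]
width: 0.0394
finger_force: 30.0
```

>>> carry_out(
  motion="0.15 -0.008 0 0 0 0 0;0.1 0 0 0 0 0 0;0.013 0 0 0 0 0 0;0 0 0 0 0 0 0;0 0 0 0 0 0 0",
)

```text
time: 15.8
tool_pos: [0.4845, 0.0171, 0.1758]
ee_rot: [-3.141, 0.0, 1.569]
wrist_force: [-0.2, -0.2, -1.3]
width: 0.0397
finger_force: 30.0
```

Contact is expected at TCP z = 0.040, so I'll go down 0.134 first.

>>> carry_out(
  motion="0.003 0 0.15 0 0 0 0;0 0 0.2 0 0 0 0;0 0 0.15 0 0 0 0;0 0 0.1 0 0 0 0;0 0 0.05 0 0 0 0;0 0 0.015 0 0 0 0;0 0 0.007 0 0 0 0;0 0 0 0 0 0 0;0 0 0.005 0 0 0 0;0 0 0 0 0 0 0;0 0 0 0 0 0 0",
)

```text
time: 17.18
tool_pos: [0.4848, 0.0184, 0.0408]
ee_rot: [3.141, 0.0, 1.57]
wrist_force: [0.3, -0.7, -1.1]
width: 0.0392
finger_force: 30.0
```

>>> carry_out(
  motion="0 0 0.005 0 0 0 0;0 0 0 0 0 0 0;0 0 0 0 0 0 0",
)

```text
time: 17.55
tool_pos: [0.4849, 0.0183, 0.04]
ee_rot: [3.141, 0.0, 1.57]
wrist_force: [-0.9, 0.4, 1.5]
width: 0.0399
finger_force: 30.0
```

>>> carry_out(
  motion="0 0 0 0 0 0 1;0 0 0 0 0 0 1;0 0 0 0 0 0 1;0 0 0 0 0 0 1;0 0 -0.1 0 0 0 1;0 0 -0.2 0 0 0 1;0 0 -0.25 0 0 0 1;0 0 -0.25 0 0 0 1;-0.14 0.13 0 0 0 0 1;-0.19 0.18 0 0 0 0 1;-0.19 0.18 0 0 0 0 1;-0.19 0.18 0 0 0 0 1",
)

```text
time: 19.05
tool_pos: [0.6197, -0.1249, 0.1996]
ee_rot: [3.141, -0.0, 1.57]
wrist_force: [0.7, 0.5, 0.9]
width: 0.094
finger_force: 0.0
```

>>> carry_out(
  motion="-0.18 0.16 0 0 0 0 1;0 0 0 0 0 0.076 1;0 0 0 0 0 0.076 1;0 0 0 0 0 0.076 1;0 0 0 0 0 0.076 1;0 0 0 0 0 0.076 1;0 0 0 0 0 0 1;0 0 0 0 0 0 1",
)

```text
time: 20.05
tool_pos: [0.6506, -0.1598, 0.1995]
ee_rot: [-3.141, 0.0, 0.776]
wrist_force: [-0.1, -0.2, 0.6]
width: 0.094
finger_force: 0.0
```

```bash
python3 - <<'E'
from h import *
a=imaging.snapshot("wrist")["pixels"]; b=imaging.snapshot("top")["pixels"]
b=cv2.resize(b[110:260,110:450],(560,247))
cv2.imwrite("pics/w3.png",cv2.resize(np.vstack([a,b]),None,fx=.89,fy=.89)[:,:,::-1])
E
```

```text
(no output)
```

View pics/w3.png

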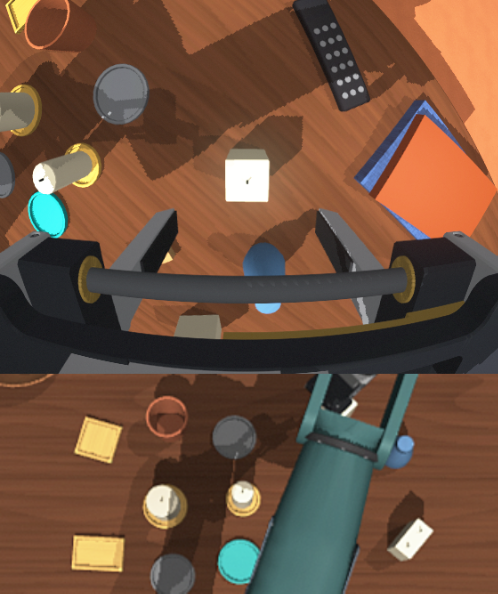

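The slim candle stands in its dish, seen at (242,495). The square candle at (247,175) is squared up between the fingers. The body will stay at z ≈ 0.13 or higher, which clears the 0.115 m vase.

>>> carry_out(
  motion="0 0 0.15 0 0 0 1;0 0 0.2 0 0 0 1;0 0 0.2 0 0 0 1;0 0 0.15 0 0 0 1;0 0 0.1 0 0 0 1;0 0 0.03 0 0 0 1;0 0 0 0 0 0 1;0 0 0 0 0 0 0;0 0 0 0 0 0 0;0 0 0 0 0 0 0;0 0 0 0 0 0 0;0 0 0 0 0 0 0",
)

```text
time: 21.65
tool_pos: [0.6506, -0.1598, 0.0337]
ee_rot: [3.142, 0.0, 0.774]
wrist_force: [-0.2, 0.5, 0.4]
width: 0.0472
finger_force: 0.0
```

>>> carry_out(
  motion="0 0 0 0 0 0 0;0 0 0 0 0 0 0;0 0 0 0 0 0 0;0 0 0 0 0 0 0",
)

```text
time: 22.15
tool_pos: [0.6507, -0.1599, 0.0337]
ee_rot: [3.141, 0.0, 0.774]
wrist_force: [0.9, -0.7, 0.0]
width: 0.046
finger_force: 30.0
```

>>> carry_out(
  motion="0 0 -0.05 0 0 0 0;0 0 -0.15 0 0 0 0;0 0 -0.2 0 0 -0.064 0;0 0 -0.2 0 0 -0.064 0;0 0 -0.1 0 0 -0.064 0;0 0 0 0 0 -0.063 0;0.1 -0.04 0 0 0 0 0;0.21 -0.085 0 0 0 0 0;0.21 -0.085 0 0 0 0 0;0.21 -0.085 0 0 0 0 0;0.21 -0.085 0 0 0 0 0;0.21 -0.085 0 0 0 0 0",
)

```text
time: 23.65
tool_pos: [0.6189, 0.0894, 0.1731]
ee_rot: [-3.14, -0.0, 1.307]
wrist_force: [-0.1, -0.3, -0.9]
width: 0.0458
finger_force: 30.0
```

>>> carry_out(
  motion="0.21 -0.085 0 0 0 0 0;0.21 -0.085 0 0 0 0 0;0.21 -0.085 0 0 0 0 0;0.21 -0.085 0 0 0 0 0;0.135 -0.05 0 0 0 0 0;0 0 0 0 0 0 0;0 0 0 0 0 0 0",
)

```text
time: 24.52
tool_pos: [0.5949, 0.2949, 0.1732]
ee_rot: [-3.141, 0.001, 1.308]
wrist_force: [-0.3, -0.6, -1.9]
width: 0.0462
finger_force: 30.0
```

```bash
python3 - <<'E'
from h import *
o=readout.get_obs();p=o["tool_pos"];y=o["ee_rot"][2];print(np.degrees(y),p)
d=np.array([.5963,.2949])-p[:2];c,s=np.cos(y),np.sin(y);print("shares x,y",(c*d[0]+s*d[1])/.2,(s*d[0]-c*d[1])/.2)
cv2.imwrite("pics/w4.png",imaging.snapshot("wrist")["pixels"][:,:,::-1])
E
```

```text
74.92696168854293 [0.59494655 0.29494465 0.17321094]
shares x,y 0.0015442448718568345 0.006592484653482543
```

View pics/w4.png

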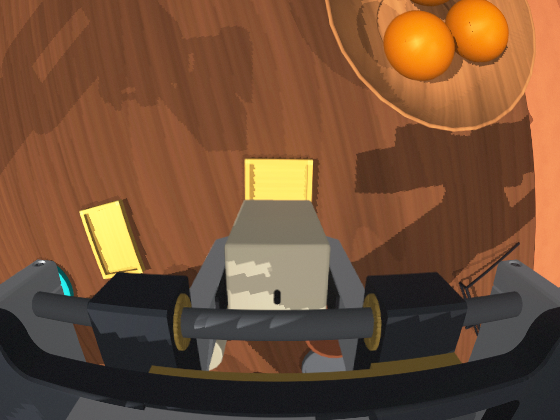

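The square dish at (278,180) has its sides parallel to the held candle and is centred under it, so I'll lower.

>>> carry_out(
  motion="0.002 0.006 0.15 0 0 0 0;0 0 0.2 0 0 0 0;0 0 0.15 0 0 0 0;0 0 0.1 0 0 0 0;0 0 0.05 0 0 0 0;0 0 0.015 0 0 0 0;0 0 0.007 0 0 0 0;0 0 0 0 0 0 0;0 0 0.005 0 0 0 0;0 0 0 0 0 0 0;0 0 0 0 0 0 0",
)

```text
time: 25.95
tool_pos: [0.597, 0.2951, 0.0383]
ee_rot: [3.141, 0.0, 1.308]
wrist_force: [-1.5, 0.3, -0.7]
width: 0.0459
finger_force: 30.0
```

>>> carry_out(
  motion="0 0 0.005 0 0 0 0;0 0 0 0 0 0 0;0 0 0 0 0 0 0",
)

```text
time: 26.32
tool_pos: [0.5972, 0.2952, 0.0377]
ee_rot: [3.141, -0.0, 1.308]
wrist_force: [-0.9, -1.5, 1.3]
width: 0.0462
finger_force: 30.0
```

>>> carry_out(
  motion="0 0 0 0 0 0 1;0 0 0 0 0 0 1;0 0 0 0 0 0 1;0 0 0 0 0 0 1;0 0 -0.1 0 0 0 1;0 0 -0.2 0 0 0 1;0 0 -0.25 0 0 0 1;0 0 -0.25 0 0 0 1;-0.12 -0.006 0 0 0 0 1;-0.2 -0.011 0 0 0 0 1;-0.25 -0.014 0 0 0 0 1;-0.25 -0.014 0 0 0 0 1",
)

```text
time: 27.82
tool_pos: [0.5455, 0.1379, 0.1992]
ee_rot: [3.139, -0.001, 1.309]
wrist_force: [-0.1, -0.6, 0.4]
width: 0.0938
finger_force: 0.0
```

>>> carry_out(
  motion="-0.25 -0.014 0 0 0 0 1;-0.25 -0.014 0 0 0 0 1;-0.25 -0.014 0 0 0 0 1;-0.25 -0.014 0 0 0 0 1;-0.25 -0.014 0 0 0 0 1;-0.25 -0.014 0 0 0 0 1;-0.25 -0.014 0 0 0 0 1;-0.25 -0.014 0 0 0 0 1;-0.2 -0.011 0 0 0 0 1;-0.065 -0.003 0 0 0 0 1;0 0 0 0 0 -0.078 1;0 0 0 0 0 -0.078 1",
)

```text
time: 29.32
tool_pos: [0.4043, -0.2914, 0.1984]
ee_rot: [3.14, 0.0, 1.641]
wrist_force: [0.3, -0.1, -0.8]
width: 0.0941
finger_force: 0.0
```

>>> carry_out(
  motion="0 0 0 0 0 -0.078 1;0 0 0 0 0 -0.078 1;0 0 0 0 0 -0.078 1;0 0 0 0 0 -0.078 1;0 0 0 0 0 -0.076 1;0 0 0 0 0 0 1;0 0 0 0 0 0 1",
)

```text
time: 30.2
tool_pos: [0.4042, -0.2914, 0.1979]
ee_rot: [3.141, 0.001, 2.446]
wrist_force: [0.2, 1.1, -0.3]
width: 0.0942
finger_force: 0.0
```

```bash
python3 - <<'E'
from h import *
o=readout.get_obs();p=o["tool_pos"];y=o["ee_rot"][2];print(np.degrees(y),p)
d=np.array([.4037,-.2916])-p[:2];c,s=np.cos(y),np.sin(y);print("shares x,y",(c*d[0]+s*d[1])/.2,(s*d[0]-c*d[1])/.2)
a=imaging.snapshot("wrist")["pixels"]; b=imaging.snapshot("top")["pixels"]
b=cv2.resize(b[110:260,110:450],(560,247))
cv2.imwrite("pics/w5.png",cv2.resize(np.vstack([a,b]),None,fx=.89,fy=.89)[:,:,::-1])
E
```

```text
140.15787466171858 [ 0.40419445 -0.29143739  0.19790027]
shares x,y 0.0013773281388003923 -0.0022081866781314403
```

View pics/w5.png

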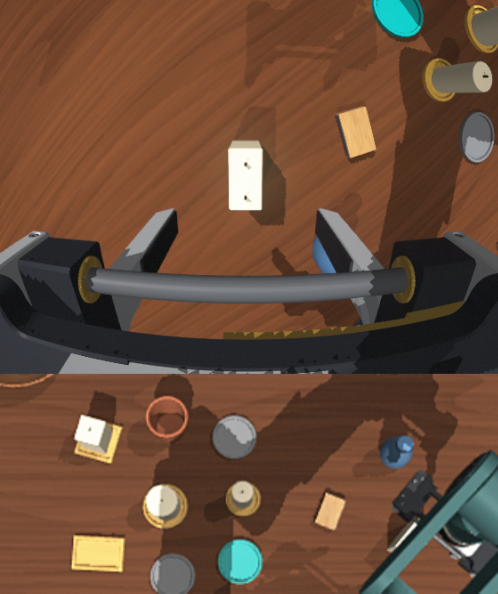

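The square candle stands in its dish, seen at (95,435). The oblong candle at (245,175) is lined up between the fingers, so I'll grasp it.

>>> carry_out(
  motion="0 -0.002 0.15 0 0 0 1;0 0 0.2 0 0 0 1;0 0 0.2 0 0 0 1;0 0 0.15 0 0 0 1;0 0 0.1 0 0 0 1;0 0 0.024 0 0 0 1;0 0 0 0 0 0 1;0 0 0 0 0 0 0;0 0 0 0 0 0 0;0 0 0 0 0 0 0;0 0 0 0 0 0 0;0 0 0 0 0 0 0",
)

```text
time: 31.8
tool_pos: [0.4036, -0.2922, 0.0325]
ee_rot: [-3.142, 0.0, 2.448]
wrist_force: [1.2, 0.2, -0.6]
width: 0.0474
finger_force: 0.0
```

>>> carry_out(
  motion="0 0 0 0 0 0 0;0 0 0 0 0 0 0;0 0 0 0 0 0 0;0 0 0 0 0 0 0;0 0 0 0 0 0 0",
)

```text
time: 32.42
tool_pos: [0.4035, -0.2922, 0.0324]
ee_rot: [-3.141, 0.0, 2.448]
wrist_force: [0.2, -0.0, -0.6]
width: 0.0355
finger_force: 30.0
```

>>> carry_out(
  motion="0 0 -0.05 0 0 0 0;0 0 -0.15 0 0 0 0;0 0 -0.2 0 0 0.073 0;0 0 -0.2 0 0 0.073 0;0 0 -0.1 0 0 0.073 0;0 0 0 0 0 0.073 0;0 0 0 0 0 0.072 0;0 0 0 0 0 0.072 0;0.1 -0.008 0 0 0 0 0;0.2 -0.016 0 0 0 0 0;0.25 -0.02 0 0 0 0 0;0.25 -0.02 0 0 0 0 0",
)

```text
time: 33.92
tool_pos: [0.3959, -0.1293, 0.1727]
ee_rot: [3.141, -0.001, 1.537]
wrist_force: [0.5, -0.1, -1.9]
width: 0.0357
finger_force: 30.0
```

>>> carry_out(
  motion="0.25 -0.02 0 0 0 0 0;0.25 -0.02 0 0 0 0 0;0.25 -0.02 0 0 0 0 0;0.25 -0.02 0 0 0 0 0;0.25 -0.02 0 0 0 0 0;0.25 -0.02 0 0 0 0 0;0.25 -0.02 0 0 0 0 0;0.2 -0.015 0 0 0 0 0;0.157 -0.01 0 0 0 0 0;0 0 0 0 0 0 0;0 0 0 0 0 0 0",
)

```text
time: 35.3
tool_pos: [0.3781, 0.2901, 0.1725]
ee_rot: [-3.141, 0.001, 1.536]
wrist_force: [-0.5, 0.4, -0.5]
width: 0.0359
finger_force: 30.0
```

```bash
python3 - <<'E'
from h import *
o=readout.get_obs();p=o["tool_pos"];y=o["ee_rot"][2];print(np.degrees(y),p)
d=np.array([.379,.2906])-p[:2];c,s=np.cos(y),np.sin(y);print("shares x,y",(c*d[0]+s*d[1])/.2,(s*d[0]-c*d[1])/.2)
cv2.imwrite("pics/w6.png",imaging.snapshot("wrist")["pixels"][:,:,::-1])
E
```

```text
88.02269822506068 [0.37814025 0.29011029 0.17249622]
shares x,y 0.002595409998057218 0.004211725252300175
```

View pics/w6.png

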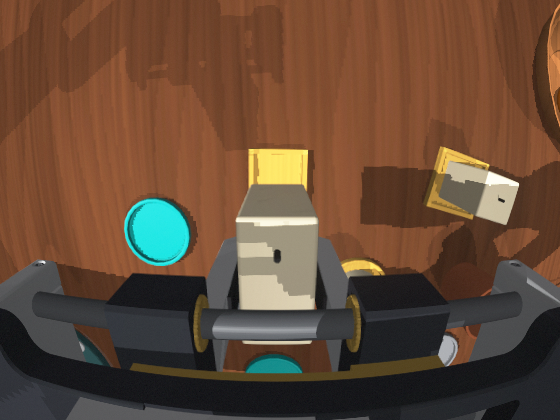

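The oblong dish at (278,167) is parallel to the held candle and centred under it, so I'll lower.

>>> carry_out(
  motion="0.002 0.004 0.15 0 0 0 0;0 0 0.2 0 0 0 0;0 0 0.15 0 0 0 0;0 0 0.1 0 0 0 0;0 0 0.05 0 0 0 0;0 0 0.015 0 0 0 0;0 0 0.007 0 0 0 0;0 0 0 0 0 0 0;0 0 0.005 0 0 0 0;0 0 0 0 0 0 0;0 0 0 0 0 0 0",
)

```text
time: 36.72
tool_pos: [0.3798, 0.2909, 0.0371]
ee_rot: [3.141, 0.0, 1.535]
wrist_force: [-0.8, -0.6, -1.6]
width: 0.0358
finger_force: 30.0
```

>>> carry_out(
  motion="0 0 0.005 0 0 0 0;0 0 0 0 0 0 0;0 0 0 0 0 0 0",
)

```text
time: 37.1
tool_pos: [0.3799, 0.291, 0.0364]
ee_rot: [3.141, -0.0, 1.534]
wrist_force: [0.1, 0.1, 1.6]
width: 0.036
finger_force: 30.0
```

Contact is made. I'll release, rise, and move aside towards -y for a clear final view.

>>> carry_out(
  motion="0 0 0 0 0 0 1;0 0 0 0 0 0 1;0 0 0 0 0 0 1;0 0 0 0 0 0 1;0 0 -0.1 0 0 0 1;0 0 -0.2 0 0 0 1;0 0 -0.25 0 0 0 1;0 0 -0.25 0 0 0 1;-0.12 0 -0.05 0 0 0 1;-0.25 0 0 0 0 0 1;-0.25 0 0 0 0 0 1;-0.25 0 0 0 0 0 1",
)

```text
time: 38.6
tool_pos: [0.3732, 0.1156, 0.2062]
ee_rot: [3.141, 0.0, 1.535]
wrist_force: [0.9, -0.5, 0.4]
width: 0.0936
finger_force: 0.0
```

>>> carry_out(
  motion="-0.25 0 0 0 0 0 1;-0.25 0 0 0 0 0 1;-0.25 0 0 0 0 0 1;-0.25 0 0 0 0 0 1;-0.25 0 0 0 0 0 1;-0.25 0 0 0 0 0 1;-0.25 0 0 0 0 0 1;-0.25 0 0 0 0 0 1;-0.12 0 0 0 0 0 1;0 0 0 0 0 0 1;0 0 0 0 0 0 1",
)

```text
time: 39.98
tool_pos: [0.3583, -0.3055, 0.2061]
ee_rot: [3.141, -0.001, 1.536]
wrist_force: [-0.4, 1.3, -0.0]
width: 0.0941
finger_force: 0.0
```

```bash
python3 - <<'E'
from h import *
t=imaging.snapshot("top");b=t["pixels"]; a=imaging.snapshot("scene")["pixels"]
hsv=cv2.cvtColor(b,cv2.COLOR_RGB2HSV).astype(int)
for n,P,z in [("thick",(.4692,.1656),.084),("slim",(.4845,.0189),.099),("square",(.5963,.2949),.089),("oblong",(.379,.2906),.084)]:
    q=t["R"]@np.array([*P,z])+t["t"]; u,v=int(t["fx"]*q[0]/q[2]+t["cx"]),int(t["fy"]*q[1]/q[2]+t["cy"])
    w=np.zeros(b.shape[:2],bool); w[v-24:v+25,u-24:u+25]=1
    c=biggest(w&(hsv[:,:,1]<75)&(hsv[:,:,2]>(90 if n=="slim" else 200)),(u,v))
    print(n,(u,v),*(rect(ray(t,c[:,0],z)) if c is not None else ["none"]))
cv2.imwrite("pics/f1.png",cv2.resize(np.vstack([cv2.resize(b[110:260,110:450],(640,282)),cv2.resize(a[155:285,120:460],(640,245))]),None,fx=1.1,fy=1.1)[:,:,::-1])
E
```

```text
thick (219, 196) [471.  165.2] [55.2 52.8] 77.0
slim (275, 190) [480.6  19.2] [47.6 36.7] 0.3
square (171, 148) [597.6 296.1] [45.6 47.3] 74.8
oblong (171, 230) [380.4 291. ] [69.7 37.8] 87.4
```

View pics/f1.png

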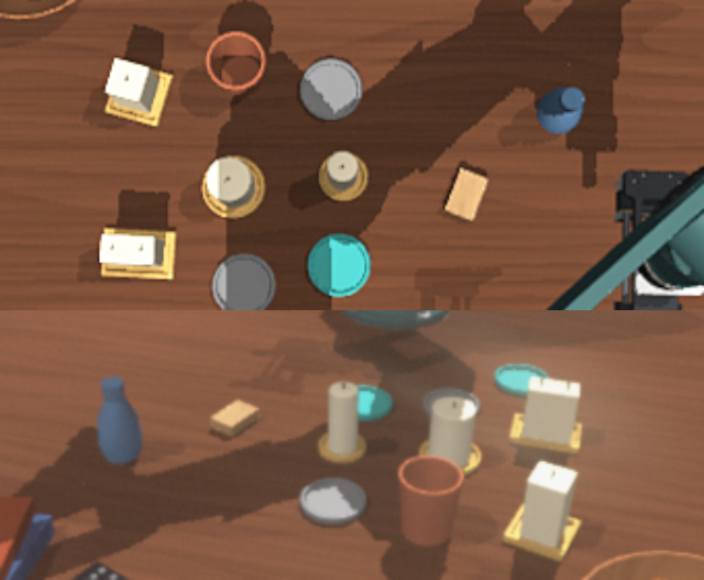

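All four candles stand upright inside their dishes, within about 2 mm of centre (the slim one's mask took in some of its side). The square and oblong candles are aligned with their dishes, and the vase and cup have not moved.

```bash
python3 -c "
from bench import robot
print(robot.close_job())"
```

```text
the job is handed in; nothing more can be done
None
```

All four candles are standing upright in their matching brass dishes, the vase and cup were not moved, and the job was handed in at about 40 s of the 128 s allowed.

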